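# Stow the tire gauge, pull the lid release and latch the toolbox

## Robot

A 6-joint arm with a two-finger parallel gripper is mounted at the origin on the work surface. World frame = base frame: x ahead of the robot, y to its left, z up, the work surface at z = 0. Lengths are in m, angles in rad, forces in N, time in s.
With the tool pointing down it reaches from about 0.3 to 0.875 m from the base axis. Payload 6.4 kg.
Tool frame: the origin (TCP) lies midway between the tips of the shut fingers; the grasp point (between the pads) lies 19 mm behind it (robot.hold_point_z is the distance from the TCP to the grasp point, in m); z points along the fingers, y is the line along which they close (so a half turn about z gives the same grasp; the last joint's range is limited). The gripper opens to 85 mm and grips with 20 to 120 N. Pads are 22 mm wide; open, the fingers measure 114 mm over their backs; the gripper's body (76 mm by 85 mm) begins 54 mm behind the grasp point. The pads swing forward as they close: fully open they stand 13 mm farther back than shut.
Start: joints at [0.901, 0.181, 1.607, -0, 1.354, -0.206], TCP at [0.257, 0.514, 0.193] pointing down, gripper open.
Joint ranges: [-2.99, 2.99], [-0.89, 2.07], [0.3, 2.58], [-1.14, 4.28], [0, 2.63], [-3.12, 3.12]. Speed limits (rad/s): [2.57, 2.57, 3.01, 3.14, 3.14, 3.14].

## Interface

Orientations are given as a rotation vector (axis times angle).
In Python, from station import robot gives the robot as it stands.
- The arm moves only by the tool servo_tool, never from a script. Its argument "targets" is one flat list of numbers, 7 for each row, row after row: the shift along the tool's x, y, z in m, then the turn, a rotation vector about the tool's x, y, z in degrees, then the closure, from 0 (fully open) to 1 (shut). In form: [x, y, z, ax, ay, az, grip, x, y, z, ax, ay, az, grip, ...]. A call has 1 to 8 rows; each row is the pose to reach, as a shift and turn from the pose commanded when the call began, along the tool's axes at that moment; what a row does not reach only later rows make up. A row lasts 1/10 s, in which the tool goes at most 50 mm and 8.59 degrees, less where a joint would pass 70% of its speed; a pose out of reach is approached as far as the arm can. A call with a gripper value outside its range is refused whole. The fingers move at their own pace and stop on an object; "force" is the grip in N (left out, the last holds). Time passes only in rows, so rows that repeat a pose let the fingers close. It gives the time, the measured TCP pose, the force, the opening and the grip force at its end, in the units of the state.
- robot.sense(): the state, without advancing time (a new reading comes with each control period).
- robot.grab_frame(name): name is "scene" or "top" or "wrist"; returns a dict with "color" (480x640x3 uint8, red, green, blue), "intrinsics" (3x3 intrinsics, pixels), "pose" (4x4, takes a point from camera to world coordinates). Camera axes: x right, y up, looking along -z (the intrinsics and any distortion apply to the point x, -y, -z); pixel columns grow to the right and rows downward; lengths in m; the calibration is good to about 2 mm. A picture is of the moment at which its call begins. There is no depth.
- robot.finish_job(): hands the job in; it is judged then, once.
The state is a dict: "t": time; "joint_pos": joint angles; "qvel": joint speeds; "tau": joint torques, N m; "position": TCP position; "orientation": TCP orientation; "force": force on the tool from outside, world axes, zero at the start; "torque": the same for the moment, N m; "width": finger opening in m; "gripper_force": force on a finger pad.
Only numpy, scipy, OpenCV 4.12 (cv2) and the standard library are available. Lean on these libraries where they do the work, as an engineer would, in place of code of your own. Each camera call takes 0.05 s, during which the arm holds its last target. There are 200 camera calls.

## Task

Put the chrome tire gauge away in the open toolbox, pull the sprung lid release on the toolbox's end out to its stop so that it clicks and stays out, and then push the lid down until its catch holds it shut. Leave the other things on the bench where they are.

Things in the scene. Friction and masses are not known exactly. Their poses are not given: they have to be found in the camera images.
- toolbox: Open grey steel toolbox fixed to the bench, 180 (x) x 240 (y) x 110 mm high, walls and floor 4 mm. Origin: centre of its underside; +x to the hinge side (away from the robot), +y to the end with the lid release, z up. A black tray fills it to z = 44 mm; fixed sockets 14 mm high stand on it at x = 45 to 71 mm. A barrel 26 mm thick, axis at x = 10, z = 70 mm, stands 30 mm out from the +y end wall.
- bay (a point): Centre of the free front half of the tray in the toolbox, on its top: at x = -42, y = -10, z = 44 mm of the toolbox, 66 mm below the rim. Free room about it: 44 mm to the front wall, 87 mm to the sockets, 209 mm along y, open above (the raised lid does not overhang it): the gauge can lie there along y. Axes as the toolbox.
- slide_grip (a point): Grip point of the lid release, a black upright plate 60 (box x) x 14 (box y) x 70 mm (z) on a 10 mm rod through the toolbox's +y end wall. The point is mid-plate, 15 mm below its top edge, 110 mm above the bench, at x = 10, y = 185 mm of the toolbox when home; the rod is 40 mm below it, the guide barrel's end 28 mm from the plate. Pinch from above across the 14 mm. Axes as the toolbox.
- slide (a joint): How far the lid release is pulled out along the toolbox's +y, m. 0 = home: its rod stops the lid closing below about 1.0 rad. 0.0445 = its stop. A spring pulls it home with 2 N rising to 6.5 N; from 0.028 to 0.036 a detent adds up to 12 N (18 N in all); past about 0.042, at the stop, it has clicked and stays out by itself (reads 0.043 to 0.045). Let go sooner, it springs home.
- lid (a joint): Lid angle, rad: 0 = shut, 1.57 = upright. Starts at 1.3 to 1.52, inside facing the robot. The stiff hinge with lifting spring stays put above about 1 rad; lower, it rises when let go unless caught. Pushing down takes 2 to 5 N at the free edge, below 0.09 rad about 13 N until the catch snaps over at 0.045 rad; then it stays shut, below 0.01 rad.
- lid_hinge (a point): Middle of the lid's hinge axis, at x = 90, y = 0, z = 110 mm of the toolbox; the axis is along the toolbox's y. The point turns with the lid: from it the lid runs 190 mm along its own -x; its outer face lies 6 mm (low ribs 7 mm) along its own +z.
- lid_edge (a point): Middle of the lid's free edge on its outer face, 190 mm from the hinge. The lid is 240 mm wide along the hinge and 5 mm thick, with a 22 mm lip at the free edge. Same axes as lid_hinge.
- gauge: Chrome stick tire gauge lying flat, 175 mm long: round barrel 20 mm thick with a short black band near one end and a flat round head 32 mm across and 20 mm high at the other. Origin: middle of its length on the underside; x along the barrel towards the head, z up. 0.1 to 0.2 kg. Grip it across the barrel at or just beside the origin.
- wiper_a: Folded wiper arm, bystander, 200 x 28 x 24 mm: thin dark bar and rubber strip with a black block at the end. Origin: middle of its underside, x along it towards the block.
- wiper_b: Second folded wiper arm, like the first, bystander.
- funnel: Black plastic funnel standing mouth down, 120 mm across, 130 mm high, bystander. Origin: centre of its underside.
- bowl: White ceramic bowl of end caps, 100 mm across, 45 mm high, bystander. Origin: centre of its underside.
- spray_can: Bare metal can with a cap, 60 mm across, 170 mm high, bystander. Origin: centre of its underside.
- torch: Black torch lying flat, 130 mm long, 32 mm thick, bystander. Origin: middle of its underside, x along it.
Not all that is in view belongs to the job. There is more than one size of the gauge; the job needs the smaller.

How it is judged:
By the outcome, as a careful person would: the job done as asked, in the order asked, and still so for the second after the job is handed in, with the robot touching nothing.
It also fails if it takes over 72 s, if anything falls off the work surface, if the arm or the gripper's body presses on something with over 40 N, if the wrist force passes 120 N, or if a joint passes its speed limit or range.

## Working session

There is one attempt and no reset: what is moved stays moved. The work goes in short steps, Python scripts to look and compute and a tool call to move; the robot and the scene stay as the last step left them, time stands still between calls to the robot, and variables do not carry over. Pictures are saved under pics/ and viewed, at most 10 in all, crops included, and the job is handed in when it is done.

Besides the shell and the picture viewer there is one more tool, called after "Request:" as name(argument=value, ...), one argument or row to a line, values as JSON. servo_tool: Moves the arm, as the interface text tells. Its arguments: {"type":"object","properties":{"targets":{"type":"array"},"force":{"type":"number"}},"required":["targets"]}

```bash
ls; mkdir -p pics; python3 - <<'E'
from station import robot
import cv2,numpy as np
s=robot.sense();print(s)
for n in("scene","top","wrist"):
    f=robot.grab_frame(n);cv2.imwrite(f"pics/{n}0.png",f["color"][:,:,::-1]);print(n,f["intrinsics"].tolist(),np.round(f["pose"],4).tolist(),[k for k in f])
    np.savez(f"pics/{n}0.npz",K=f["intrinsics"],P=f["pose"])
E
```

```text
pics
{'t': 0.0, 'joint_pos': array([ 9.00683246e-01,  1.81571023e-01,  1.60799312e+00, -2.39571105e-05,
        1.35377811e+00, -2.06278260e-01]), 'qvel': array([-1.81032286e-03,  3.84375224e-05,  1.50738227e-03,  3.79837759e-04,
       -2.18691608e-03,  8.17255699e-04]), 'tau': array([ 1.12102989e-03, -4.44864464e+01, -3.51340449e+01, -1.81374821e-04,
        8.96394427e-03, -7.33177853e-05]), 'position': array([0.2568392 , 0.51377037, 0.19217453]), 'orientation': array([-7.21902384e-01, -3.05678332e+00,  2.50363144e-03]), 'force': array([ 0.58314123, -0.04227612,  0.18787473]), 'torque': array([-0.04149438,  0.04508341,  0.02013924]), 'gripper_force': 0.0, 'width': 0.08584341548599288}
scene [[521.2847873840134, 0.0, 313.5795932900536], [0.0, 521.2847873840134, 239.55183331740074], [0.0, 0.0, 1.0]] [[-0.8022, -0.4894, 0.3421, 0.8636], [0.5969, -0.6718, 0.4386, 0.5894], [0.0152, 0.556, 0.831, 1.1167], [0.0, 0.0, 0.0, 1.0]] ['color', 'intrinsics', 'pose']
top [[514.8184825642084, 0.0, 311.94883334309594], [0.0, 514.8184825642084, 241.9456931783569], [0.0, 0.0, 1.0]] [[-0.0193, 0.9939, -0.1084, 0.2939], [-0.9998, -0.02, -0.0061, 0.0319], [-0.0083, 0.1082, 0.9941, 1.4593], [0.0, 0.0, 0.0, 1.0]] ['color', 'intrinsics', 'pose']
wrist [[345.30072248236127, 0.0, 321.0157167118197], [0.0, 345.30072248236127, 244.6005391645052], [0.0, 0.0, 1.0]] [[0.4469, -0.8588, -0.2505, 0.1928], [0.8946, 0.4288, 0.1259, 0.5457], [-0.0007, -0.2804, 0.9599, 0.372], [0.0, 0.0, 0.0, 1.0]] ['color', 'intrinsics', 'pose']
```

View pics/top0.png

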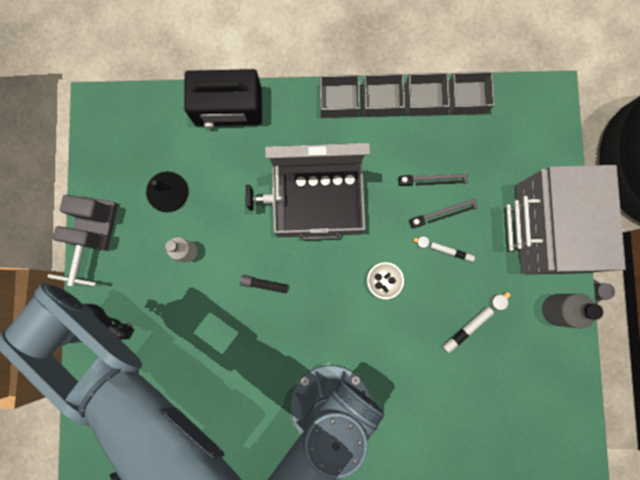

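View pics/scene0.png

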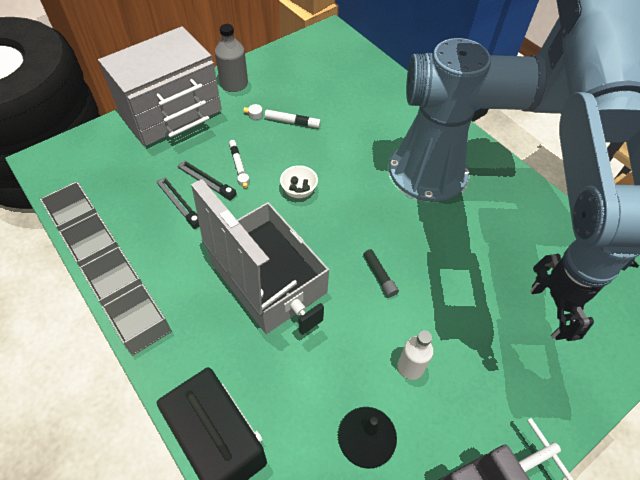

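The top view shows the toolbox at about (320,205), with its release plate at (249,197). The small gauge runs from its head at (422,243) to its tail at (474,259), and the larger gauge is at (475,322). The scene view agrees. Next I'll zoom in to measure.

```bash
cat > h.py <<'E'
import numpy as np,cv2
from scipy.spatial.transform import Rotation as R
def load(n,k=0):
    d=np.load(f"pics/{n}{k}.npz");return d["K"],d["P"]
def cast(K,P,u,v,z):
    d=P[:3,:3]@np.array([(u-K[0,2])/K[0,0],-(v-K[1,2])/K[1,1],-1.]);o=P[:3,3]
    return o+d*(z-o[2])/d[2]
def proj(K,P,p):
    c=P[:3,:3].T@(np.asarray(p)-P[:3,3]);return np.array([K[0,2]+K[0,0]*c[0]/-c[2],K[1,2]+K[1,1]*c[1]/c[2]])
E
python3 - <<'E'
from h import *
im=cv2.imread("pics/top0.png")
a=cv2.resize(im[135:275,235:485],None,fx=3.2,fy=3.2,interpolation=cv2.INTER_CUBIC);cv2.imwrite("pics/topc.png",a)
K,P=load("top")
# gauge: non-green mask in the region
hsv=cv2.cvtColor(im,cv2.COLOR_BGR2HSV)
m=np.zeros(im.shape[:2],np.uint8);m[230:268,408:482]=((hsv[230:268,408:482,1]<90)&(hsv[230:268,408:482,2]>120))*255
n,l,st,c=cv2.connectedComponentsWithStats(m)
for i in range(1,n):
    if st[i,4]>10:print(st[i],c[i])
ys,xs=np.nonzero(m);pts=np.array([cast(K,P,x,y,.012)[:2] for x,y in zip(xs,ys)])
mu=pts.mean(0);w,v=np.linalg.eigh(np.cov(pts.T));ax=v[:,1];t=(pts-mu)@ax;print(mu,ax,t.min(),t.max())
print("mid",mu+ax*(t.min()+t.max())/2, "yaw",np.degrees(np.arctan2(ax[1],ax[0])))
E
```

```text
[412 230   9   5  13] [415.61538462 232.38461538]
[412 235  45  22 407] [434.31203931 245.37100737]
[468 235   8   6  17] [471.64705882 237.52941176]
[445 236   5   6  11] [447.09090909 238.18181818]
[470 242   8   8  22] [474.13636364 245.5       ]
[465 252  12  11  96] [470.10416667 257.35416667]
[437 260  12   8  33] [443.48484848 263.90909091]
[434 263   4   5  12] [435.41666667 264.75      ]
[456 262   8   6  11] [459.18181818 264.18181818]
[ 0.42659006 -0.3307378 ] [0.12731501 0.99186233] -0.10683963325979552 0.10508350872330904
mid [ 0.42647827 -0.33160872] yaw 82.68553573632728
```

View pics/topc.png

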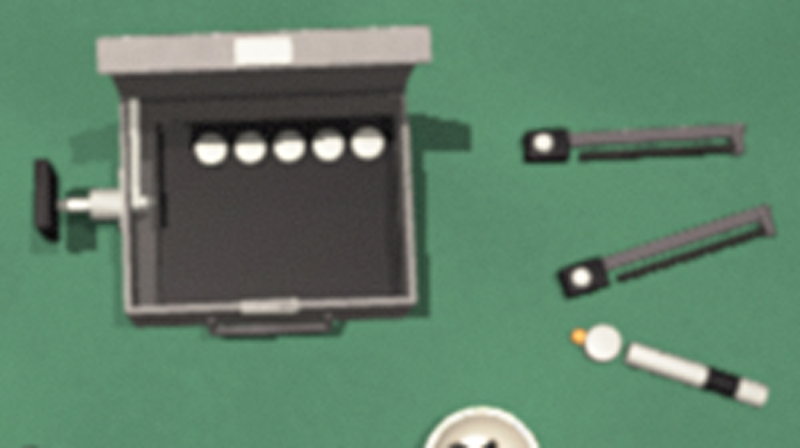

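The zoomed crop (3.2x, origin 235,135) shows these points:
- **Gauge:** head at (603,343), tail end at (768,394).
- **Toolbox rim:** outer corners near-left (126,311), near-right (416,303), left side (121,105) and right side (406,98).
- **Release plate:** top at (40,162)–(47,240).

```bash
python3 - <<'E'
from h import *
K,P=load("top");Ks,Ps=load("scene")
c=lambda x,y,z:cast(K,P,235+(x+.5)/3.2-.5,135+(y+.5)/3.2-.5,z)
h=c(603,343,.02);t=c(768,394,.01);print("head",h,"tail",t,np.linalg.norm((h-t)[:2]), "expect .159")
d=(h-t)[:2];d/=np.linalg.norm(d);print("yaw",np.degrees(np.arctan2(d[1],d[0])),"org",t[:2]+d*.0875,h[:2]-d*.0715)
A=c(126,311,.11);B=c(416,303,.11);C=c(121,105,.11);D=c(406,98,.11)
print(A,B,C,D,np.linalg.norm(A-B),np.linalg.norm(A-C),np.linalg.norm(C-D),np.linalg.norm(B-D))
print("yaw y:",np.degrees(np.arctan2(*-(A-B)[:2])), np.degrees(np.arctan2((A-B)[1],(A-B)[0]))-90,np.degrees(np.arctan2((C-D)[1],(C-D)[0]))-90,np.degrees(np.arctan2((C-A)[1],(C-A)[0])))
p1=c(40,160,.125);p2=c(52,240,.125);print("plate",p1,p2,(p1+p2)/2)
im=cv2.imread("pics/scene0.png")
a=cv2.resize(im[125:345,140:340],None,fx=2.7,fy=2.7,interpolation=cv2.INTER_CUBIC);cv2.imwrite("pics/scc.png",a)
E
```

```text
head [ 0.44473971 -0.2711878   0.02      ] tail [ 0.39776391 -0.41623919  0.01      ] 0.1524684675955977 expect .159
yaw 72.05512863700588 org [ 0.42472281 -0.33299577] [ 0.42271044 -0.33920957]
[0.46981645 0.13994584 0.11      ] [ 0.47160265 -0.09960134  0.11      ] [0.64384017 0.14217124 0.11      ] [ 0.64472024 -0.09649083  0.11      ] 0.23955384720149864 0.174037949370528 0.2386636974049819 0.17314553014773235
yaw y: 179.57277787486913 0.4272221251308821 0.21127758689408438 0.7326525862780263
plate [0.59497402 0.20835932 0.125     ] [0.52786766 0.19887384 0.125     ] [0.56142084 0.20361658 0.125     ]
```

View pics/scc.png

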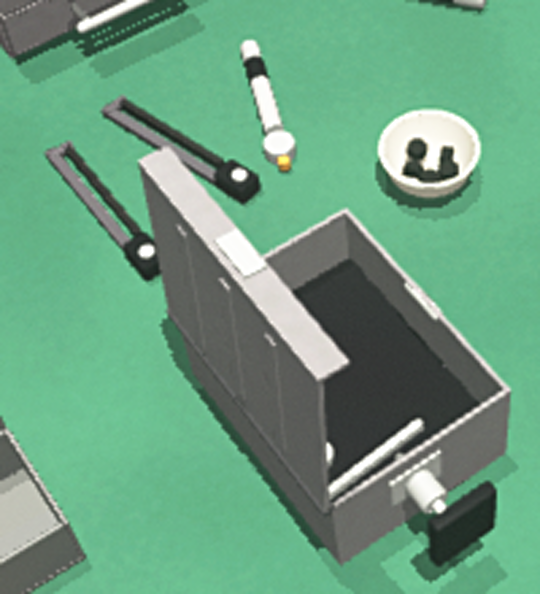

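The scene crop (2.7x, origin 140,125) shows these points, which I'll use to cross-check by triangulation:
- **Toolbox rim:** front corners at (509,392) and (345,211), hinge-side +y corner at (335,512).
- **Release plate:** top edge from (432,520) to (494,485).
- **Gauge:** head at (280,144), tail at (249,42).
- **Lid:** free corners at (347,360) and (167,148).

```bash
python3 - <<'E'
from h import *
K,P=load("top");Ks,Ps=load("scene")
c=lambda x,y,z:cast(Ks,Ps,140+(x+.5)/2.7-.5,125+(y+.5)/2.7-.5,z)
T=lambda x,y:(235+(x+.5)/3.2-.5,135+(y+.5)/3.2-.5)
S=lambda x,y:(140+(x+.5)/2.7-.5,125+(y+.5)/2.7-.5)
def tri(s,t):
    o1,o2=Ps[:3,3],P[:3,3];d1=cast(Ks,Ps,*S(*s),0)-o1;d2=cast(K,P,*T(*t),0)-o2
    a=np.linalg.lstsq(np.c_[d1,-d2],o2-o1,rcond=None)[0];p,q=o1+a[0]*d1,o2+a[1]*d2;return np.round((p+q)/2,4),np.linalg.norm(p-q).round(4)
print("rim A",c(509,392,.11),tri((509,392),(126,311)));print("rim B",c(345,211,.11),tri((345,211),(416,303)));print("rimC",c(335,512,.11))
print("plate",c(432,520,.125),c(494,485,.125))
h,t=c(280,144,.02),c(249,42,.01);print(h,t,tri((280,144),(603,343)),tri((249,42),(768,394)))
print("lid",tri((347,360),(98,72)),tri((167,148),(431,62)))
E
```

```text
rim A [0.4714537  0.14280277 0.11      ] (array([0.4701, 0.1406, 0.1057]), np.float64(0.0009))
rim B [ 0.47573914 -0.09437893  0.11      ] (array([ 0.4726, -0.1003,  0.1015]), np.float64(0.0004))
rimC [0.64812596 0.14870567 0.11      ]
plate [0.59488016 0.20503447 0.125     ] [0.53819558 0.20940913 0.125     ]
[ 0.44653358 -0.26560793  0.02      ] [ 0.39254064 -0.41486262  0.01      ] (array([ 0.4446, -0.2719,  0.0131]), np.float64(0.0022)) (array([ 0.3957, -0.4134,  0.0138]), np.float64(0.0047))
lid (array([0.6193, 0.1427, 0.3009]), np.float64(0.0007)) (array([ 0.6226, -0.0976,  0.2955]), np.float64(0.0002))
```

```bash
cat >> h.py <<'E'
def go(p,xyaw=None,Rt=None):
    "shift (m) / turn (deg) in tool axes; xyaw = world heading of tool x (tool down)"
    from station import robot
    s=robot.sense();R0=R.from_rotvec(s["orientation"]);M=R0.as_matrix()
    print("t",round(s["t"],2),"pos",s["position"].round(4),"q",s["joint_pos"].round(2),"w",round(s["width"],4),"F",s["force"].round(1))
    print("tool x heading",np.degrees(np.arctan2(M[1,0],M[0,0])).round(2),"z axis",M[:,2].round(3))
    out=[]
    if Rt is None and xyaw is not None:
        a=np.radians(xyaw);Rt=np.array([[np.cos(a),np.sin(a),0],[np.sin(a),-np.cos(a),0],[0,0,-1]])
    if Rt is not None: out=np.degrees((R0.inv()*R.from_matrix(Rt)).as_rotvec()).round(2)
    print("shift",(M.T@(np.array(p)-s["position"])).round(4),"turn",out)
E
python3 - <<'E'
from h import *
go([.40,0.0,.28],71.5);go([.40,0.0,.28],-108.5);go([.423,-.334,.12],71.5)
E
```

```text
t 0.15 pos [0.2569 0.5139 0.1924] q [ 0.9   0.18  1.61  0.    1.35 -0.21] w 0.0854 F [-0.2  0.3  0.7]
tool x heading 153.43 z axis [-0.001 -0.001 -1.   ]
shift [-0.3578 -0.3957 -0.0872] turn [-7.000e-02  4.000e-02  8.193e+01]
t 0.15 pos [0.2569 0.5139 0.1924] q [ 0.9   0.18  1.61  0.    1.35 -0.21] w 0.0854 F [-0.2  0.3  0.7]
tool x heading 153.43 z axis [-0.001 -0.001 -1.   ]
shift [-0.3578 -0.3957 -0.0872] turn [-4.000e-02 -8.000e-02 -9.807e+01]
t 0.15 pos [0.2569 0.5139 0.1924] q [ 0.9   0.18  1.61  0.    1.35 -0.21] w 0.0854 F [-0.2  0.3  0.7]
tool x heading 153.43 z axis [-0.001 -0.001 -1.   ]
shift [-0.5279 -0.6839  0.0731] turn [-7.000e-02  4.000e-02  8.193e+01]
```

Request:
servo_tool(
  targets=[-0.09, -0.1, -0.087, 0, 0, 20, 0, -0.358, -0.396, -0.087, 0, 0, 82, 0.3, -0.358, -0.396, -0.087, 0, 0, 82, 0.3, -0.358, -0.396, -0.087, 0, 0, 82, 0.3, -0.358, -0.396, -0.087, 0, 0, 82, 0.3, -0.358, -0.396, -0.087, 0, 0, 82, 0.3, -0.358, -0.396, -0.087, 0, 0, 82, 0.3, -0.358, -0.396, -0.087, 0, 0, 82, 0.3],
  force=40,
)

```text
t: 0.95
position: [0.3614, 0.1373, 0.2628]
orientation: [2.328, 2.109, 0.001]
force: [0.8, -0.8, 1.1]
width: 0.0599
gripper_force: 0.0
```

```bash
python3 -c "
from h import *
go([.423,-.334,.14],71.5)"
```

```text
t 0.95 pos [0.3614 0.1373 0.2628] q [ 0.05 -0.33  1.95  0.    1.53  0.15] w 0.0599 F [ 0.8 -0.8  1.1]
tool x heading 84.34 z axis [ 0.001  0.    -1.   ]
shift [-0.4629  0.1077  0.1228] turn [ 4.000e-02 -1.000e-02  1.284e+01]
```

Request:
servo_tool(
  targets=[-0.2, 0.047, 0.0, 0, 0, 6, 0.3, -0.463, 0.108, 0.123, 0, 0, 12.8, 0.3, -0.463, 0.108, 0.123, 0, 0, 12.8, 0.3, -0.463, 0.108, 0.123, 0, 0, 12.8, 0.3, -0.463, 0.108, 0.123, 0, 0, 12.8, 0.3, -0.463, 0.108, 0.123, 0, 0, 12.8, 0.3, -0.463, 0.108, 0.123, 0, 0, 12.8, 0.3, -0.463, 0.108, 0.123, 0, 0, 12.8, 0.3],
)

```text
t: 1.75
position: [0.4137, -0.2456, 0.1646]
orientation: [2.544, 1.843, 0.0]
force: [1.9, -0.0, 0.4]
width: 0.06
gripper_force: 0.0
```

Request:
servo_tool(
  targets=[-0.15, 0.035, 0.04, 0, 0, 4, 0.3, -0.15, 0.035, 0.04, 0, 0, 4, 0.3],
)

```text
t: 1.95
position: [0.4051, -0.3418, 0.1392]
orientation: [-2.608, -1.751, -0.0]
force: [1.7, 1.0, 0.3]
width: 0.0597
gripper_force: 0.0
```

```bash
python3 -c "
from h import *
go([.423,-.334,.14],71.5)"
```

```text
t 1.95 pos [ 0.4051 -0.3418  0.1392] q [-0.93  0.14  1.77  0.    1.23 -0.54] w 0.0597 F [1.7 1.  0.3]
tool x heading 67.76 z axis [-0.     0.001 -1.   ]
shift [ 0.014   0.0137 -0.0008] turn [-0.02 -0.03 -3.74]
```

Request:
servo_tool(
  targets=[0, 0, 0, 0, 0, 0, 0.3, 0, 0, 0, 0, 0, 0, 0.3],
)

```text
t: 2.15
position: [0.4047, -0.3402, 0.1391]
orientation: [-2.606, -1.749, -0.0]
force: [-0.1, -0.0, 0.4]
width: 0.0595
gripper_force: 0.0
```

```bash
python3 - <<'E'
from h import *
from station import robot
go([.423,-.334,.14],71.5)
f=robot.grab_frame("wrist");K,P=f["intrinsics"],f["pose"];np.savez("pics/wrist1.npz",K=K,P=P)
im=f["color"][:,:,::-1].copy()
a,b=proj(K,P,[.4455,-.269,.01]),proj(K,P,[.395,-.4155,.01]);print(a,b)
cv2.imwrite("pics/wrist1.png",im)
E
```

```text
t 2.15 pos [ 0.4047 -0.3402  0.1391] q [-0.92  0.14  1.77  0.    1.24 -0.54] w 0.0595 F [-0.1 -0.   0.4]
tool x heading 67.74 z axis [-0.001  0.002 -1.   ]
shift [ 0.0127  0.0146 -0.0009] turn [-0.12 -0.1  -3.76]
[334.39810175 131.33614097] [341.59183752 298.20061891]
```

View pics/wrist1.png

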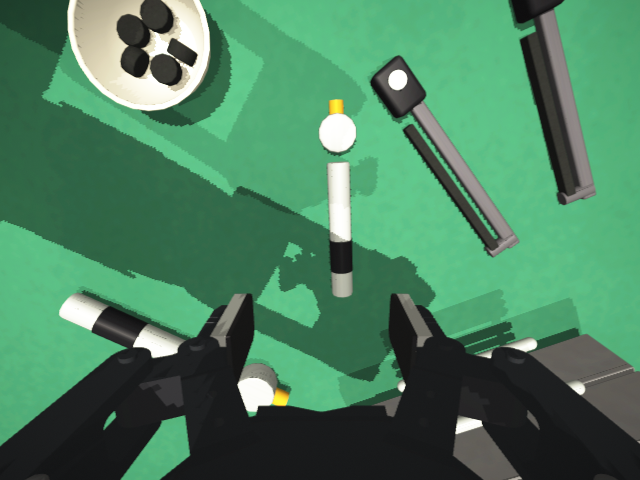

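The wrist view shows the small gauge with its head at (338,132), orange tip at (336,99) and tail end at (342,298). That is within 4 px of the prediction.

```bash
python3 - <<'E'
from h import *
K,P=load("wrist",1)
h=cast(K,P,337.5,131,.016);t=cast(K,P,342,297,.010);o=cast(K,P,336,99,.01);m=cast(K,P,340.5,230,.018)
for x in(h,t,o,m):print(x)
d=(m-t)[:2];print(np.linalg.norm((h-t)[:2]),np.linalg.norm((o-t)[:2]))
d=(h-t)[:2];d/=np.linalg.norm(d);c=t[:2]+d*.0875;print(np.degrees(np.arctan2(d[1],d[0])),c)
go([c[0],c[1],.05],np.degrees(np.arctan2(d[1],d[0])))
E
```

```text
[ 0.44771968 -0.26984551  0.016     ]
[ 0.39583103 -0.41446175  0.01      ]
[ 0.45612988 -0.24577999  0.01      ]
[ 0.41922846 -0.34938813  0.018     ]
0.15364338370958405 0.17913539450687546
70.2618947137435 [ 0.42538165 -0.33210271]
t 2.2 pos [ 0.4052 -0.3394  0.1397] q [-0.92  0.13  1.77  0.    1.24 -0.54] w 0.0599 F [0.1 0.4 0.2]
tool x heading 67.83 z axis [-0.001  0.002 -1.   ]
shift [0.0143 0.016  0.0897] turn [-0.07 -0.07 -2.43]
```

Request:
servo_tool(
  targets=[0.014, 0.016, 0.04, 0, 0, -2.5, 0.3, 0.014, 0.016, 0.09, 0, 0, -2.5, 0.3, 0.014, 0.016, 0.12, 0, 0, -2.5, 0.3, 0.014, 0.016, 0.135, 0, 0, -2.5, 0.3, 0.014, 0.016, 0.135, 0, 0, -2.5, 0.3],
)

```text
t: 2.7
position: [0.4251, -0.3308, 0.004]
orientation: [-2.563, -1.81, 0.0]
force: [-0.7, -0.3, 0.2]
width: 0.06
gripper_force: 0.0
```

Request:
servo_tool(
  targets=[0, 0, 0, 0, 0, 0, 0.9, 0, 0, 0, 0, 0, 0, 0.9, 0, 0, 0, 0, 0, 0, 0.9, 0, 0, 0, 0, 0, 0, 0.9, 0, 0, 0, 0, 0, 0, 0.9],
  force=50,
)

```text
t: 3.2
position: [0.4259, -0.3335, 0.0058]
orientation: [2.567, 1.809, 0.0]
force: [-0.2, -0.7, 0.5]
width: 0.0084
gripper_force: 0.0
```

```bash
python3 - <<'E'
from h import *
from station import robot
f=robot.grab_frame("wrist");K,P=f["intrinsics"],f["pose"];np.savez("pics/wrist2.npz",K=K,P=P)
cv2.imwrite("pics/wrist2.png",f["color"][:,:,::-1])
s=robot.sense();print(s["width"],s["gripper_force"])
E
```

```text
0.00847881693638616 0.0
```

View pics/wrist2.png

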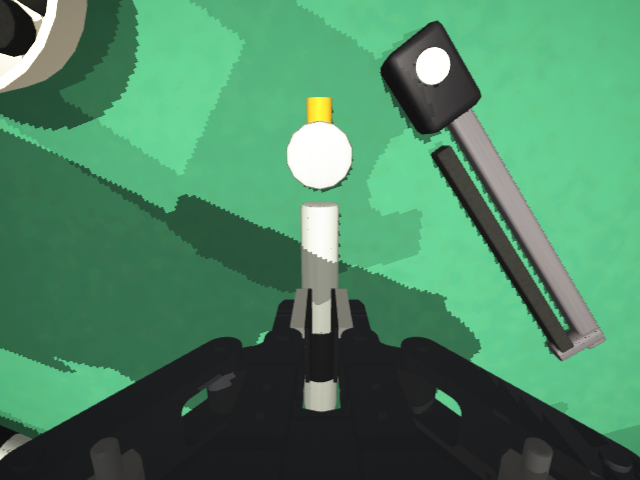

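The wrist view shows the pads at (320,335) shut to 8.5 mm, which is narrower than the barrel. The barrel is visible beneath and between them, and the head is at (320,155). So this was not a grasp. I'll check whether the gauge moved before trying again.

```bash
python3 - <<'E'
from h import *
K,P=load("wrist",2);print(P[:3,3])
for u,v,z in((320,155,.018),(320,98,.01),(319,204,.014),(302,240,.01),(338,240,.01),(320,410,.01)):print(u,v,cast(K,P,u,v,z))
p=[.425,-.332]
print("TCP px",proj(K,P,[.4259,-.3335,.0058]),"tail expected",proj(K,P,[.3958,-.4145,.01]),"head exp",proj(K,P,[.4477,-.2698,.016]))
go([.425,-.332,.0])
E
```

```text
[ 0.44927316 -0.26639831  0.18553473]
320 155 [ 0.44728    -0.27109603  0.018     ]
320 98 [ 0.45593366 -0.24682888  0.01      ]
319 204 [ 0.43877423 -0.29339865  0.014     ]
302 240 [ 0.42363299 -0.30902478  0.01      ]
338 240 [ 0.44152145 -0.31540415  0.01      ]
320 410 [ 0.39603012 -0.41452276  0.01      ]
TCP px [321.5796112 276.5235129] tail expected [319.63568262 410.07507891] head exp [319.92215054 151.90268399]
t 3.25 pos [ 0.4258 -0.3333  0.0056] q [-0.88  0.35  1.82  0.    0.97 -0.54] w 0.0085 F [ 0.2  0.6 -0.3]
tool x heading 70.36 z axis [ 0.    -0.001 -1.   ]
shift [ 0.001  -0.0012  0.0056] turn []
```

Request:
servo_tool(
  targets=[0, 0, 0, 0, 0, 0, 0.5, 0, 0, 0, 0, 0, 0, 0.5],
)

```text
t: 3.45
position: [0.4256, -0.3331, 0.0051]
orientation: [-2.568, -1.81, 0.0]
force: [0.4, 0.4, 0.4]
width: 0.0371
gripper_force: 0.0
```

Request:
servo_tool(
  targets=[0, 0, 0, 0, 0, 0, 0.4, 0, 0, 0, 0, 0, 0, 0.4],
)

```text
t: 3.65
position: [0.4256, -0.333, 0.0051]
orientation: [-2.567, -1.81, 0.0]
force: [-0.1, -0.2, -0.0]
width: 0.0515
gripper_force: 0.0
```

```bash
python3 - <<'E'
from h import *
K,P=load("wrist",2);d=np.array([np.cos(np.radians(70.4)),np.sin(np.radians(70.4))])
for z in(0.006,.02,.03,.04,.06): print(z,[proj(K,P,[*(np.array([.4258,-.3333])+d*s),z]).round(0).tolist() for s in(.011,0,-.011)])
go([.4255,-.332,-.004])
E
```

```text
0.006 [[321.0, 258.0], [321.0, 276.0], [321.0, 295.0]]
0.02 [[321.0, 266.0], [321.0, 286.0], [321.0, 306.0]]
0.03 [[321.0, 273.0], [321.0, 294.0], [321.0, 315.0]]
0.04 [[321.0, 281.0], [321.0, 304.0], [321.0, 325.0]]
0.06 [[322.0, 301.0], [322.0, 325.0], [322.0, 349.0]]
t 3.65 pos [ 0.4256 -0.333   0.0051] q [-0.88  0.35  1.82 -0.    0.97 -0.54] w 0.0515 F [-0.1 -0.2 -0. ]
tool x heading 70.37 z axis [-0.  0. -1.]
shift [ 0.0009 -0.0004  0.0091] turn []
```

Request:
servo_tool(
  targets=[0, 0, 0, 0, 0, 0, 0.85, 0, 0, 0, 0, 0, 0, 0.85, 0, 0, 0, 0, 0, 0, 0.85],
)

```text
t: 3.95
position: [0.4256, -0.333, 0.0051]
orientation: [-2.568, -1.81, 0.0]
force: [0.1, -0.6, -0.4]
width: 0.0127
gripper_force: 0.0
```

Request:
servo_tool(
  targets=[0, 0, 0, 0, 0, 0, 0.4, 0, 0, 0, 0, 0, 0, 0.4, 0, 0, 0, 0, 0, 0, 0.4],
)

```text
t: 4.25
position: [0.4256, -0.3331, 0.0052]
orientation: [-2.568, -1.81, 0.0]
force: [0.9, -1.1, 0.1]
width: 0.0513
gripper_force: 0.0
```

Request:
servo_tool(
  targets=[0, 0, 0.002, 0, 0, 0, 0.4, 0, 0, 0.004, 0, 0, 0, 0.4, 0, 0, 0.004, 0, 0, 0, 0.4],
)

```text
t: 4.55
position: [0.4254, -0.3328, 0.0008]
orientation: [-2.567, -1.81, 0.0]
force: [-0.4, 0.4, 0.9]
width: 0.0516
gripper_force: 0.0
```

Request:
servo_tool(
  targets=[0, 0, 0.002, 0, 0, 0, 0.4, 0, 0, 0.005, 0, 0, 0, 0.4, 0, 0, 0.005, 0, 0, 0, 0.4],
)

```text
t: 4.85
position: [0.4254, -0.3327, -0.0043]
orientation: [-2.567, -1.81, 0.0]
force: [-0.3, 0.5, 0.1]
width: 0.0513
gripper_force: 0.0
```

Request:
servo_tool(
  targets=[0, 0, 0.003, 0, 0, 0, 0.4, 0, 0, 0.006, 0, 0, 0, 0.4, 0, 0, 0.006, 0, 0, 0, 0.4],
)

```text
t: 5.15
position: [0.4253, -0.3327, -0.0104]
orientation: [-2.567, -1.81, 0.0]
force: [-0.5, -0.3, -0.1]
width: 0.0515
gripper_force: 0.0
```

Request:
servo_tool(
  targets=[0, 0, 0, 0, 0, 0, 0.8, 0, 0, 0, 0, 0, 0, 0.8, 0, 0, 0, 0, 0, 0, 0.8],
  force=25,
)

```text
t: 5.45
position: [0.4257, -0.3331, -0.0097]
orientation: [2.567, 1.81, 0.0]
force: [-0.1, 0.1, -0.8]
width: 0.0173
gripper_force: 0.0
```

The gripper closes freely to 17 mm at a TCP reading of z = -10 mm, so the tips are higher than the reading says. I'll use the scene camera to see the real tip height.

```bash
python3 - <<'E'
from h import *
from station import robot
f=robot.grab_frame("scene");K,P=f["intrinsics"],f["pose"];np.savez("pics/scene3.npz",K=K,P=P)
im=f["color"][:,:,::-1].copy();cv2.imwrite("pics/scene3.png",im)
f=robot.grab_frame("top");cv2.imwrite("pics/top3.png",f["color"][:,:,::-1]);np.savez("pics/top3.npz",K=f["intrinsics"],P=f["pose"])
c=proj(K,P,[.4257,-.333,.0]).round();print(c,proj(K,P,[.4257,-.333,.04]))
x,y=int(c[0]),int(c[1])
a=cv2.resize(im[y-60:y+50,x-70:x+70],None,fx=4.5,fy=4.5,interpolation=cv2.INTER_CUBIC)
K,P=f["intrinsics"],f["pose"];c=proj(K,P,[.4257,-.333,.0]).round();print(c);x,y=int(c[0]),int(c[1])
b=cv2.resize(cv2.imread("pics/top3.png")[y-40:y+40,x-80:x+60],None,fx=4.5,fy=4.5)
cv2.imwrite("pics/sc3c.png",cv2.resize(a,(760,597)))
E
```

```text
[238. 165.] [236.01163577 154.91559897]
[444. 249.]
```

View pics/sc3c.png

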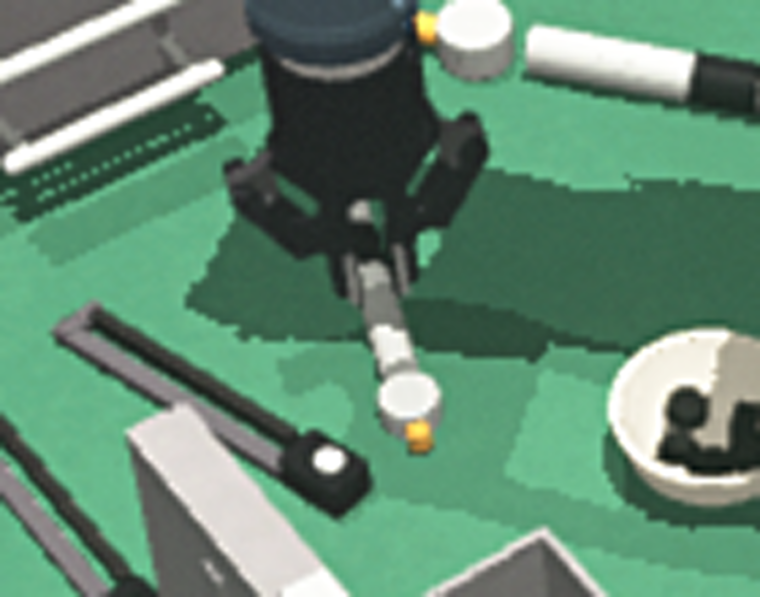

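The scene crop shows the finger tips at (345,295) and (405,290), one on each side of the barrel and about 20 mm above where the TCP reading puts them. The true tips are therefore higher than the reading. I'll test by closing further.

Request:
servo_tool(
  targets=[0, 0, 0, 0, 0, 0, 0.9, 0, 0, 0, 0, 0, 0, 0.9, 0, 0, 0, 0, 0, 0, 0.9],
  force=25,
)

```text
t: 5.85
position: [0.4257, -0.3331, -0.0098]
orientation: [2.568, 1.81, -0.0]
force: [0.9, -0.5, 0.5]
width: 0.0084
gripper_force: 0.0
```

Request:
servo_tool(
  targets=[0, 0, 0, 0, 0, 0, 0.4, 0, 0, 0, 0, 0, 0, 0.4, 0, 0, 0, 0, 0, 0, 0.4, 0, 0, 0.003, 0, 0, 0, 0.4, 0, 0, 0.006, 0, 0, 0, 0.4, 0, 0, 0.009, 0, 0, 0, 0.4, 0, 0, 0.009, 0, 0, 0, 0.4],
)

```text
t: 6.55
position: [0.4252, -0.3326, -0.0195]
orientation: [-2.567, -1.81, 0.0]
force: [0.1, -0.2, 0.1]
width: 0.0513
gripper_force: 0.0
```

Request:
servo_tool(
  targets=[0, 0, 0, 0, 0, 0, 0.85, 0, 0, 0, 0, 0, 0, 0.85, 0, 0, 0, 0, 0, 0, 0.85, 0, 0, 0, 0, 0, 0, 0.85],
)

```text
t: 6.95
position: [0.4257, -0.3332, -0.0186]
orientation: [2.567, 1.81, -0.0]
force: [-0.4, 0.3, 1.8]
width: 0.0171
gripper_force: 24.4
```

The pads now grip at a 17 mm chord with a TCP reading of z = -19 mm. The tips therefore sit roughly 30 mm higher than the TCP reading. I'll go a little lower for a grip at mid-barrel.

Request:
servo_tool(
  targets=[0, 0, 0, 0, 0, 0, 0.4, 0, 0, 0, 0, 0, 0, 0.4, 0, 0, 0, 0, 0, 0, 0.4, 0, 0, 0.003, 0, 0, 0, 0.4, 0, 0, 0.006, 0, 0, 0, 0.4, 0, 0, 0.008, 0, 0, 0, 0.4, 0, 0, 0.008, 0, 0, 0, 0.4],
)

```text
t: 7.65
position: [0.4253, -0.3327, -0.0274]
orientation: [-2.567, -1.81, 0.0]
force: [-0.8, -0.2, 0.7]
width: 0.0511
gripper_force: 0.0
```

Request:
servo_tool(
  targets=[0, 0, 0, 0, 0, 0, 0.9, 0, 0, 0, 0, 0, 0, 0.9, 0, 0, 0, 0, 0, 0, 0.9, 0, 0, 0, 0, 0, 0, 0.9],
)

```text
t: 8.05
position: [0.4258, -0.3332, -0.0267]
orientation: [2.567, 1.81, 0.0]
force: [0.8, -0.9, 0.5]
width: 0.019
gripper_force: 25.1
```

Request:
servo_tool(
  targets=[0, 0, 0, 0, 0, 0, 1, 0, 0, 0, 0, 0, 0, 1, 0, 0, -0.01, 0, 0, 0, 1, 0, 0, -0.03, 0, 0, 0, 1, 0, 0, -0.05, 0, 0, 0, 1, 0, 0, -0.05, 0, 0, 0, 1],
  force=70,
)

```text
t: 8.65
position: [0.427, -0.3347, 0.0259]
orientation: [2.563, 1.808, 0.0]
force: [0.4, 0.1, -2.2]
width: 0.0176
gripper_force: 68.7
```

```bash
python3 - <<'E'
from h import *
from station import robot
go([.44,-.15,.2],90)
f=robot.grab_frame("wrist");K,P=f["intrinsics"],f["pose"];np.savez("pics/wrist4.npz",K=K,P=P)
cv2.imwrite("pics/wrist4.png",f["color"][:,:,::-1])
E
```

```text
t 8.65 pos [ 0.427  -0.3347  0.0259] q [-0.88  0.32  1.81 -0.    1.   -0.54] w 0.0176 F [ 0.4  0.1 -2.2]
tool x heading 70.38 z axis [ 0.003 -0.004 -1.   ]
shift [ 0.1779 -0.0491 -0.1747] turn [  0.21   0.19 -19.62]
```

View pics/wrist4.png

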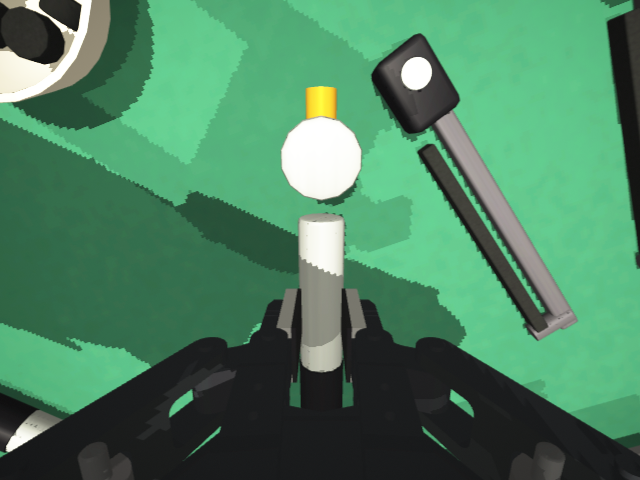

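The wrist view shows the gauge held level and centred between the pads at (320,340), with its head at (321,158). Next I'll carry it to the bay.

```bash
python3 - <<'E'
from h import *
go([.519,.011,.16],90.5)
E
```

```text
t 8.7 pos [ 0.4263 -0.3339  0.0244] q [-0.88  0.32  1.81 -0.    1.   -0.54] w 0.0173 F [-0.5  0.2 -1.4]
tool x heading 70.37 z axis [ 0.002 -0.002 -1.   ]
shift [ 0.3558 -0.0282 -0.1362] turn [  0.12   0.11 -20.13]
```

Request:
servo_tool(
  targets=[0, 0, -0.05, 0, 0, 0, 1, 0, 0, -0.1, 0, 0, 0, 1, 0, 0, -0.134, 0, 0, 0, 1, 0.357, 0.028, -0.134, 0, 0, -20, 1, 0.357, 0.028, -0.134, 0, 0, -20, 1, 0.357, 0.028, -0.134, 0, 0, -20, 1, 0.357, 0.028, -0.134, 0, 0, -20, 1, 0.357, 0.028, -0.134, 0, 0, -20, 1],
)

```text
t: 9.5
position: [0.5274, -0.1027, 0.1557]
orientation: [-2.213, -2.227, 0.001]
force: [1.4, -0.0, -1.8]
width: 0.018
gripper_force: 69.2
```

```bash
python3 - <<'E'
from h import *
go([.519,.011,.16],90.5)
E
```

```text
t 9.5 pos [ 0.5274 -0.1027  0.1557] q [-0.41  0.14  1.74 -0.    1.27 -0.42] w 0.018 F [ 1.4 -0.  -1.8]
tool x heading 90.35 z axis [-0.002  0.001 -1.   ]
shift [ 0.1137 -0.0077 -0.0042] turn [-0.11 -0.05 -0.15]
```

Request:
servo_tool(
  targets=[0, 0, 0, 0, 0, 0, 1, 0, 0, 0, 0, 0, 0, 1],
)

```text
t: 9.7
position: [0.5272, -0.1034, 0.1557]
orientation: [-2.209, -2.231, 0.002]
force: [-0.5, -0.3, -1.7]
width: 0.0178
gripper_force: 69.2
```

```bash
python3 - <<'E'
from h import *
go([.519,.011,.15],90.5)
E
```

```text
t 9.7 pos [ 0.5272 -0.1034  0.1557] q [-0.41  0.14  1.74 -0.    1.27 -0.42] w 0.0178 F [-0.5 -0.3 -1.7]
tool x heading 90.56 z axis [-0.002  0.001 -1.   ]
shift [ 0.1144 -0.0071  0.0058] turn [-0.14 -0.04  0.06]
```

Request:
servo_tool(
  targets=[0.05, -0.007, 0, 0, 0, 0, 1, 0.1, -0.007, 0.004, 0, 0, 0, 1, 0.114, -0.007, 0.006, 0, 0, 0, 1, 0.114, -0.007, 0.006, 0, 0, 0, 1, 0.114, -0.007, 0.006, 0, 0, 0, 1],
)

```text
t: 10.2
position: [0.5199, 0.0076, 0.1508]
orientation: [2.215, 2.228, -0.002]
force: [0.3, 1.0, -1.2]
width: 0.0178
gripper_force: 69.2
```

```bash
python3 - <<'E'
from h import *
from station import robot
go([.519,.011,.02],90.5)
f=robot.grab_frame("wrist");K,P=f["intrinsics"],f["pose"];np.savez("pics/wrist5.npz",K=K,P=P)
cv2.imwrite("pics/wrist5.png",f["color"][:,:,::-1])
E
```

```text
t 10.2 pos [0.5199 0.0076 0.1508] q [-0.21  0.1   1.79 -0.    1.25 -0.22] w 0.0178 F [ 0.3  1.  -1.2]
tool x heading 90.33 z axis [-0.001 -0.001 -1.   ]
shift [ 0.0035 -0.0008  0.1308] turn [-0.04  0.04 -0.17]
```

View pics/wrist5.png

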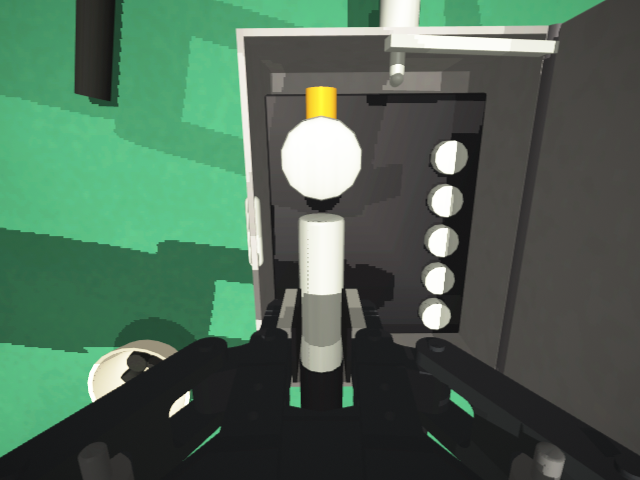

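The wrist view shows the gauge above the tray's free front half. The head is at (321,158), the front rim runs along u≈240–255, and the sockets are at u≈440, so it is well clear on both sides.

Request:
servo_tool(
  targets=[0.002, 0, 0.03, 0, 0, 0, 1, 0.003, 0, 0.07, 0, 0, 0, 1, 0.003, 0, 0.105, 0, 0, 0, 1, 0.003, 0, 0.122, 0, 0, 0, 1, 0.003, 0, 0.128, 0, 0, 0, 1, 0.003, 0, 0.13, 0, 0, 0, 1, 0.003, 0, 0.13, 0, 0, 0, 1],
)

```text
t: 10.95
position: [0.5207, 0.0112, 0.0219]
orientation: [2.215, 2.227, 0.001]
force: [-0.1, -0.3, -1.5]
width: 0.0176
gripper_force: 71.4
```

Request:
servo_tool(
  targets=[0, 0, 0.002, 0, 0, 0, 1, 0, 0, 0.004, 0, 0, 0, 1, 0, 0, 0.004, 0, 0, 0, 1],
)

```text
t: 11.25
position: [0.5214, 0.0119, 0.0181]
orientation: [2.213, 2.227, 0.003]
force: [2.0, -0.2, -0.1]
width: 0.0174
gripper_force: 71.5
```

Request:
servo_tool(
  targets=[0, 0, 0, 0, 0, 0, 0.6, 0, 0, 0, 0, 0, 0, 0.55, 0, 0, 0, 0, 0, 0, 0.55, 0, 0, -0.02, 0, 0, 0, 0.55, 0, 0, -0.06, 0, 0, 0, 0.55, 0, 0, -0.11, 0, 0, 0, 0.55, 0, 0, -0.16, 0, 0, 0, 0.55, 0, 0, -0.16, 0, 0, 0, 0.55],
)

```text
t: 12.05
position: [0.525, 0.0113, 0.1857]
orientation: [2.205, 2.221, 0.012]
force: [0.6, 0.4, 0.3]
width: 0.0384
gripper_force: 0.0
```

```bash
python3 - <<'E'
from h import *
from station import robot
f=robot.grab_frame("wrist");K,P=f["intrinsics"],f["pose"];np.savez("pics/wrist6.npz",K=K,P=P)
im=f["color"][:,:,::-1];cv2.imwrite("pics/wrist6.png",im)
v=cv2.cvtColor(im,cv2.COLOR_BGR2HSV);m=((v[:,:,2]>150)&(v[:,:,1]<50)).astype(np.uint8)
n,l,st,c=cv2.connectedComponentsWithStats(m)
for i in range(1,n):
    if st[i,4]>200:print(st[i],c[i].round(0),cast(K,P,*c[i],.06).round(4))
# orange tip
m=((v[:,:,0]>15)&(v[:,:,0]<32)&(v[:,:,1]>150)&(v[:,:,2]>150));ys,xs=np.nonzero(m);print("orange",len(xs),xs.mean(),ys.mean(),cast(K,P,xs.mean(),ys.mean(),.055))
for q in([.471,.1405,.11],[.471,-.099,.11]):print("rim px",proj(K,P,q))
print("plate top px",[proj(K,P,[x,y,.125]).round().tolist() for x in(.539,.599) for y in(.2,.214)])
go([.569,.2065,.2],180.6)
E
```

```text
[ 239    0  272  340 7658] [347. 105.] [0.5473 0.1133 0.06  ]
[363  72  58  28 970] [392.  89.] [0.5838 0.1254 0.06  ]
[ 298  131   38   38 1107] [316. 149.] [0.5219 0.0777 0.06  ]
[412 145  29  30 702] [426. 159.] [0.6164 0.0702 0.06  ]
[ 306  177   22   79 1697] [317. 215.] [0.5224 0.0204 0.06  ]
[409 183  29  30 661] [423. 197.] [0.6167 0.0372 0.06  ]
[407 219  28  29 624] [420. 233.] [0.617  0.0041 0.06  ]
[405 253  27  29 596] [417. 267.] [ 0.6174 -0.0289  0.06  ]
[308 284  19  25 422] [317. 296.] [ 0.523  -0.0588  0.06  ]
[402 285  27  29 581] [415. 299.] [ 0.6181 -0.0619  0.06  ]
[371 290  26  50 559] [383. 313.] [ 0.5882 -0.0766  0.06  ]
[ 100  326   86   56 1635] [130. 349.] [ 0.3362 -0.1163  0.06  ]
[273 356  97   6 396] [322. 359.] [ 0.5286 -0.1291  0.06  ]
orange 177 316.5141242937853 123.75706214689265 [0.52203696 0.09836492 0.055     ]
rim px [239.498361    51.05049843]
rim px [256.07553215 363.98164424]
plate top px [[347.0, -70.0], [348.0, -101.0], [451.0, -69.0], [454.0, -99.0]]
t 12.1 pos [0.523  0.0117 0.182 ] q [-0.2   0.07  1.76 -0.    1.31 -0.21] w 0.0386 F [ 0.6 -0.6 -1.1]
tool x heading 90.4 z axis [ 0.009 -0.002 -1.   ]
shift [ 0.1945  0.0475 -0.018 ] turn [  0.31   0.49 -90.2 ]
```

Numerically, the gauge lies in the tray at x = 0.522 with its tip at y = 0.098. Next is the release.

Request:
servo_tool(
  targets=[0.06, 0.01, -0.018, 0, 0, -30, 0.3, 0.13, 0.03, -0.018, 0, 0, -60, 0.3, 0.14, 0.048, -0.018, 0, 0, -90, 0.3, 0.14, 0.048, -0.018, 0, 0, -90, 0.3, 0.14, 0.048, -0.018, 0, 0, -90, 0.3, 0.14, 0.048, -0.018, 0, 0, -90, 0.3, 0.14, 0.048, -0.018, 0, 0, -90, 0.3, 0.14, 0.048, -0.018, 0, 0, -90, 0.3],
)

```text
t: 12.9
position: [0.5659, 0.1525, 0.1933]
orientation: [-0.558, -3.088, 0.001]
force: [-0.5, 0.1, -0.1]
width: 0.0598
gripper_force: 0.0
```

Request:
servo_tool(
  targets=[0, 0, 0, 0, 0, -22, 0.3, 0, 0, 0, 0, 0, -22, 0.3, 0, 0, 0, 0, 0, -22, 0.3, 0, 0, 0, 0, 0, -22, 0.3],
)

```text
t: 13.3
position: [0.5661, 0.1524, 0.1936]
orientation: [0.032, -3.139, 0.0]
force: [0.1, 0.0, -0.1]
width: 0.0598
gripper_force: 0.0
```

```bash
python3 - <<'E'
from h import *
from station import robot
f=robot.grab_frame("wrist");K,P=f["intrinsics"],f["pose"];np.savez("pics/wrist7.npz",K=K,P=P)
im=f["color"][:,:,::-1];cv2.imwrite("pics/wrist7.png",im)
pr=[proj(K,P,[.569+x,.2065+y,.125]).round() for x in(-.03,.03) for y in(-.007,.007)];print([p.tolist() for p in pr])
go([.569,.2065,.12],180.6)
E
```

```text
[[387.0, 209.0], [406.0, 210.0], [381.0, 286.0], [399.0, 286.0]]
t 13.35 pos [0.5662 0.1524 0.1938] q [ 0.06  0.21  1.57 -0.    1.36 -1.53] w 0.0598 F [ 0.7 -0.1  0.2]
tool x heading -178.98 z axis [-0.002 -0.    -1.   ]
shift [-0.0039  0.054   0.0738] turn [-0.01 -0.13  0.42]
```

```bash
python3 - <<'E'
from h import *
K,P=load("wrist",7);im=cv2.imread("pics/wrist7.png");v=cv2.cvtColor(im,cv2.COLOR_BGR2HSV)
m=((v[:,:,2]<70)&(v[:,:,1]<90)).astype(np.uint8)
for y in range(190,330,10):print(y,"".join("#" if k else("g" if s>90 else ".") for k,s in zip(m[y,350:440:2],v[y,350:440:2,1])))
a=im[170:330,330:460];cv2.imwrite("pics/w7c.png",cv2.resize(a,None,fx=4.4,fy=3.7))
n,l,st,c=cv2.connectedComponentsWithStats(m)
for i in range(1,n):
    if st[i,4]>150:print(st[i],c[i].round())
E
```

```text
190 ggggggggggggggggggggggggggggggggggggggggggggg
200 ggggggggggggg########gggggggggggggggggggggggg
210 gggggggggggg###############gggggggggggggggggg
220 gggggggggggg#########......#ggggggggggggggggg
230 .............########.....#gggggggggggggggggg
240 gggggggggggg########......#gggggggggggggggggg
250 ggggggggggg##########....#ggggggggggggggggggg
260 gggggggggggg##############ggggggggggggggggggg
270 ggggggggggggggg###########ggggggggggggggggggg
280 ggggggggggggggggg########gggggggggggggggggggg
290 ggggggggggggggggggggggggggggggggggggggggggggg
300 ggggggggggggggggggggg####......gggggggggggggg
310 gggggggggggggggggggg########......#####gggggg
320 gggggggggggggggggggg##########.......######gg
[    0   119   640   361 90747] [276. 355.]
[ 372  198   33   86 1748] [386. 241.]
[ 536  204  104  103 8879] [591. 256.]
```

Request:
servo_tool(
  targets=[-0.004, 0.05, 0, 0, 0, 0.4, 0.5, -0.004, 0.054, 0, 0, 0, 0.4, 0.5, -0.004, 0.054, 0.04, 0, 0, 0.4, 0.5, -0.004, 0.054, 0.08, 0, 0, 0.4, 0.5, -0.004, 0.054, 0.11, 0, 0, 0.4, 0.5, -0.004, 0.054, 0.125, 0, 0, 0.4, 0.5, -0.004, 0.054, 0.132, 0, 0, 0.4, 0.5, -0.004, 0.054, 0.132, 0, 0, 0.4, 0.5],
)

```text
t: 14.15
position: [0.57, 0.2063, 0.063]
orientation: [0.019, -3.141, 0.0]
force: [-0.9, -0.0, 0.0]
width: 0.0425
gripper_force: 0.0
```

Request:
servo_tool(
  targets=[0, 0, 0, 0, 0, 0, 1, 0, 0, 0, 0, 0, 0, 1, 0, 0, 0, 0, 0, 0, 1, 0, 0, 0, 0, 0, 0, 1, 0, 0, 0, 0, 0, 0, 1],
  force=80,
)

```text
t: 14.65
position: [0.5716, 0.2078, 0.0654]
orientation: [-0.02, 3.138, 0.003]
force: [-0.4, 5.1, 5.5]
width: 0.0123
gripper_force: 81.2
```

Request:
servo_tool(
  targets=[0, 0.008, 0, 0, 0, 0, 1, 0, 0.016, 0, 0, 0, 0, 1, 0, 0.024, 0, 0, 0, 0, 1, 0, 0.032, 0, 0, 0, 0, 1, 0, 0.038, 0, 0, 0, 0, 1, 0, 0.042, 0, 0, 0, 0, 1, 0, 0.042, 0, 0, 0, 0, 1],
  force=110,
)

```text
t: 15.35
position: [0.571, 0.2483, 0.0655]
orientation: [-0.02, 3.138, -0.001]
force: [-2.0, -0.4, 6.1]
width: 0.0118
gripper_force: 110.9
```

Request:
servo_tool(
  targets=[0, 0.003, 0, 0, 0, 0, 1, 0, 0.005, 0, 0, 0, 0, 1, 0, 0.005, 0, 0, 0, 0, 1],
)

```text
t: 15.65
position: [0.5709, 0.252, 0.0653]
orientation: [-0.02, 3.139, -0.004]
force: [-2.7, -5.7, 7.8]
width: 0.0112
gripper_force: 111.0
```

Request:
servo_tool(
  targets=[0, 0.002, 0, 0, 0, 0, 1, 0, 0.004, 0, 0, 0, 0, 1, 0, 0.004, 0, 0, 0, 0, 1],
)

```text
t: 15.95
position: [0.5709, 0.2524, 0.0652]
orientation: [-0.019, 3.14, -0.013]
force: [-4.4, -19.0, 9.8]
width: 0.0116
gripper_force: 111.3
```

At the stop: force rises to 19 N with no further travel. I'll relax, release and check.

Request:
servo_tool(
  targets=[0, -0.003, 0, 0, 0, 0, 1, 0, -0.005, 0, 0, 0, 0, 1, 0, -0.005, 0, 0, 0, 0, 0.7, 0, -0.005, 0, 0, 0, 0, 0.5, 0, -0.005, 0, 0, 0, 0, 0.5, 0, -0.005, -0.03, 0, 0, 0, 0.5, 0, -0.005, -0.08, 0, 0, 0, 0.5, 0, -0.005, -0.13, 0, 0, 0, 0.5],
  force=40,
)

```text
t: 16.75
position: [0.5684, 0.2524, 0.1934]
orientation: [0.02, -3.139, 0.001]
force: [1.5, -0.1, 0.8]
width: 0.0427
gripper_force: 0.0
```

Request:
servo_tool(
  targets=[0, -0.02, -0.1, 0, 0, 0, 1, 0, -0.05, -0.17, 0, 0, 0, 1, 0, -0.05, -0.17, 0, 0, 0, 1, 0, -0.05, -0.17, 0, 0, 0, 1, 0, -0.05, -0.17, 0, 0, 0, 1],
)

```text
t: 17.25
position: [0.5721, 0.2019, 0.3691]
orientation: [-0.018, 3.132, 0.001]
force: [-0.5, 0.1, 1.9]
width: -0.0002
gripper_force: 0.0
```

```bash
python3 - <<'E'
from h import *
from station import robot
f=robot.grab_frame("wrist");K,P=f["intrinsics"],f["pose"]
im=f["color"][:,:,::-1];cv2.imwrite("pics/wrist8.png",im)
v=cv2.cvtColor(im,cv2.COLOR_BGR2HSV);m=((v[:,:,2]<75)&(v[:,:,1]<100)).astype(np.uint8)
for d in(0,.0445):print(d,[proj(K,P,[.569+x,.2065+d+y,.125]).round().tolist() for x in(-.03,.03) for y in(-.007,.007)])
n,l,st,c=cv2.connectedComponentsWithStats(m)
for i in range(1,n):
    if 300<st[i,4]<20000:
        x,y,w,h=st[i,:4];print(st[i],c[i].round(),"right edge y",cast(K,P,x+w,y+h/2,.125))
go([.45,.02,.3],180.6)
E
```

```text
0 [[319.0, 175.0], [331.0, 175.0], [319.0, 223.0], [330.0, 223.0]]
0.0445 [[356.0, 175.0], [368.0, 175.0], [354.0, 224.0], [365.0, 224.0]]
[ 44   0  31  36 659] [62. 17.] right edge y [ 0.37731809 -0.06270956  0.125     ]
[ 257    0   94   39 1611] [299.  14.] right edge y [0.37502101 0.23183409 0.125     ]
[ 571  103   69   98 3752] [613. 157.] right edge y [0.50777176 0.57969737 0.125     ]
[  109   121   158   120 14091] [191. 177.] right edge y [0.54708295 0.13634684 0.125     ]
[  0 129  34  28 554] [ 16. 141.] right edge y [ 0.50615675 -0.13566963  0.125     ]
[352 171  15  52 569] [358. 197.] right edge y [0.56509872 0.25860156 0.125     ]
[ 442  177   87   73 4607] [482. 214.] right edge y [0.58334919 0.46181021 0.125     ]
[  0 211  68  19 661] [ 41. 218.] right edge y [ 0.59903108 -0.11444906  0.125     ]
[ 99 255 166   5 675] [180. 257.] right edge y [0.64519392 0.13049268 0.125     ]
[  0 331  64  62 893] [ 29. 340.] right edge y [ 0.80603791 -0.16149094  0.125     ]
[  54  331   82   16 1056] [ 96. 339.] right edge y [ 0.76747918 -0.05359312  0.125     ]
[ 133  330   76   18 1128] [172. 339.] right edge y [0.76635392 0.0481686  0.125     ]
[   0  372   52   24 1023] [ 26. 385.] right edge y [ 0.84365813 -0.18655251  0.125     ]
t 17.3 pos [0.5711 0.2023 0.3657] q [ 0.14  0.16  1.29 -0.    1.69 -1.44] w -0.0002 F [-0.2  0.3 -0.5]
tool x heading -179.31 z axis [ 0.005  0.001 -1.   ]
shift [ 0.1236 -0.1809  0.065 ] turn [0.03 0.27 0.09]
```

The release stays out: the plate's outer edge is at y = 0.2586, and a fully pulled plate should be at 0.258. Next I'll go over and behind the lid with the fingers shut.

Request:
servo_tool(
  targets=[-0.05, -0.06, 0, 0, 0, 0, 1, -0.129, -0.182, 0, 0, 0, 0, 1, -0.129, -0.182, 0, 0, 0, 0, 1, -0.129, -0.182, 0, 0, 0, 0, 1, -0.129, -0.182, 0, 0, 0, 0, 1, -0.129, -0.182, 0.05, 0, 0, 0, 1, -0.129, -0.182, 0.09, 0, 0, 0, 1, -0.129, -0.182, 0.118, 0, 0, 0, 1],
)

```text
t: 18.1
position: [0.6989, 0.0226, 0.2382]
orientation: [0.02, -3.133, -0.002]
force: [-0.6, 0.7, 0.3]
width: -0.0001
gripper_force: 0.0
```

```bash
python3 - <<'E'
from h import *
go([.68,.021,.248],180.6)
# waypoints: reading pos for theta, relative to tip offset .031, r=.17
for th in(1.41,1.3,1.15,1.0,.85,.7,.55,.4,.25,.12,.03,0.):
    print(th,np.round([.651-.17*np.cos(th)+.007*np.sin(th)+.011, .11+.17*np.sin(th)+.007*np.cos(th)-.031],4))
E
```

```text
t 18.1 pos [0.6989 0.0226 0.2382] q [-0.14  0.43  1.2   0.    1.52 -1.72] w -0.0001 F [-0.6  0.7  0.3]
tool x heading -179.28 z axis [-0.008  0.001 -1.   ]
shift [ 0.019  -0.0014 -0.0096] turn [ 0.08 -0.48  0.12]
1.41 [0.6417 0.2479]
1.3 [0.6233 0.2447]
1.15 [0.5989 0.237 ]
1.0 [0.576  0.2258]
0.85 [0.5551 0.2113]
0.7 [0.5365 0.1939]
0.55 [0.5207 0.1738]
0.4 [0.5081 0.1516]
0.25 [0.499  0.1278]
0.12 [0.4941 0.1063]
0.03 [0.4923 0.0911]
0.0 [0.492 0.086]
```

Request:
servo_tool(
  targets=[0.039, -0.002, -0.01, 0, 0, 0, 1, 0.057, -0.002, -0.01, 0, 0, 0, 1, 0.076, -0.002, -0.007, 0, 0, 0, 1, 0.088, -0.002, -0.003, 0, 0, 0, 1, 0.1, -0.002, 0.001, 0, 0, 0, 1, 0.1, -0.002, 0.001, 0, 0, 0, 1],
)

```text
t: 18.7
position: [0.5992, 0.0197, 0.2416]
orientation: [0.021, -3.137, -0.001]
force: [-0.2, 0.4, -0.8]
width: -0.0001
gripper_force: 0.0
```

```bash
python3 - <<'E'
from h import *
go([.576,.021,.226],180.6)
E
```

```text
t 18.7 pos [0.5992 0.0197 0.2416] q [-0.16  0.2   1.48  0.    1.46 -1.75] w -0.0001 F [-0.2  0.4 -0.8]
tool x heading -179.24 z axis [-0.004  0.001 -1.   ]
shift [0.0231 0.0016 0.0157] turn [ 0.05 -0.25  0.16]
```

```bash
python3 - <<'E'
from h import *
from station import robot
f=robot.grab_frame("top");a=f["color"][:,:,::-1];cv2.imwrite("pics/top9.png",a);b=cv2.imread("pics/top0.png")
g=robot.grab_frame("scene");cv2.imwrite("pics/scene9.png",g["color"][:,:,::-1])
for u in(272,285,355,365):
    print(u,"old",b[138:215:3,u].mean(1).astype(int).tolist());print(u,"new",a[138:215:3,u].mean(1).astype(int).tolist())
K,P=f["intrinsics"],f["pose"]
for th in(1.41,1.2,1.1,1.0):
    print(th,proj(K,P,[.651-.19*np.cos(th),-.09,.11+.19*np.sin(th)]).round(),proj(K,P,[.651-.19*np.cos(th),.13,.11+.19*np.sin(th)]).round())
E
```

```text
272 old [116, 112, 114, 179, 190, 187, 187, 58, 60, 93, 136, 134, 125, 140, 135, 131, 133, 174, 160, 203, 228, 194, 124, 105, 108, 106]
272 new [113, 111, 112, 110, 107, 109, 109, 109, 107, 91, 88, 90, 115, 135, 142, 144, 152, 156, 170, 180, 169, 156, 143, 136, 128, 121]
285 old [116, 113, 109, 183, 186, 188, 173, 57, 62, 52, 60, 61, 43, 25, 28, 36, 33, 35, 38, 31, 31, 36, 37, 61, 64, 66]
285 new [152, 154, 155, 156, 156, 156, 151, 142, 118, 102, 77, 65, 53, 51, 53, 53, 52, 153, 143, 137, 127, 126, 125, 95, 114, 125]
355 old [117, 114, 175, 186, 185, 182, 61, 60, 55, 59, 60, 34, 21, 34, 80, 47, 55, 55, 55, 57, 55, 59, 57, 56, 57, 58]
355 new [71, 94, 111, 116, 113, 115, 114, 114, 86, 73, 72, 84, 99, 95, 99, 51, 28, 28, 23, 25, 27, 47, 57, 56, 56, 57]
365 old [117, 113, 188, 184, 182, 171, 110, 118, 117, 116, 116, 69, 64, 65, 63, 62, 61, 60, 61, 62, 62, 64, 66, 68, 74, 78]
365 new [115, 117, 116, 115, 117, 114, 116, 115, 115, 96, 74, 89, 96, 96, 96, 67, 60, 62, 62, 60, 60, 64, 67, 66, 70, 77]
1.41 [366. 155.] [271. 157.]
1.2 [366. 172.] [272. 174.]
1.1 [366. 180.] [272. 182.]
1.0 [366. 188.] [272. 190.]
```

Request:
servo_tool(
  targets=[0.023, 0.002, 0.016, 0, 0, 0, 1, 0.034, 0.002, 0.023, 0, 0, 0, 1, 0.044, 0.002, 0.031, 0, 0, 0, 1, 0.054, 0.002, 0.039, 0, 0, 0, 1, 0.063, 0.002, 0.048, 0, 0, 0, 1, 0.063, 0.002, 0.048, 0, 0, 0, 1],
)

```text
t: 19.4
position: [0.5375, 0.0203, 0.1948]
orientation: [0.02, -3.139, -0.0]
force: [-0.4, 0.3, -0.2]
width: 0.0001
gripper_force: 0.3
```

```bash
python3 - <<'E'
from h import *
go([.521,.021,.174],180.6)
E
```

```text
t 19.4 pos [0.5375 0.0203 0.1948] q [-0.18  0.1   1.7  -0.    1.35 -1.77] w 0.0001 F [-0.4  0.3 -0.2]
tool x heading -179.27 z axis [-0.002  0.    -1.   ]
shift [0.0164 0.0009 0.0209] turn [ 0.02 -0.14  0.13]
```

```bash
python3 - <<'E'
from h import *
from station import robot
f=robot.grab_frame("top");a=f["color"][:,:,::-1];cv2.imwrite("pics/top10.png",a);K,P=f["intrinsics"],f["pose"]
for u in(272,360,365):print(u,a[150:240:3,u].mean(1).astype(int).tolist())
for th in(1.1,.9,.7,.5):print(th,proj(K,P,[.651-.19*np.cos(th),-.09,.11+.19*np.sin(th)]).round())
g=robot.grab_frame("scene");b=g["color"][:,:,::-1];cv2.imwrite("pics/scene10.png",b)
c=cv2.resize(b[100:345,140:380],None,fx=2.4,fy=2.4,interpolation=cv2.INTER_CUBIC);cv2.imwrite("pics/sc10c.png",c)
E
```

```text
272 [107, 110, 108, 108, 105, 123, 128, 132, 144, 140, 137, 121, 120, 121, 121, 121, 120, 122, 122, 117, 120, 116, 102, 101, 122, 131, 152, 171, 177, 165]
360 [113, 116, 115, 109, 141, 141, 139, 141, 143, 143, 143, 130, 87, 88, 89, 89, 86, 87, 90, 89, 86, 58, 45, 48, 45, 62, 146, 63, 88, 115]
365 [113, 114, 116, 113, 112, 109, 114, 65, 67, 72, 122, 112, 88, 86, 91, 88, 89, 89, 91, 89, 88, 70, 70, 69, 94, 97, 106, 64, 96, 115]
1.1 [366. 180.]
0.9 [366. 195.]
0.7 [365. 209.]
0.5 [364. 219.]
```

View pics/sc10c.png

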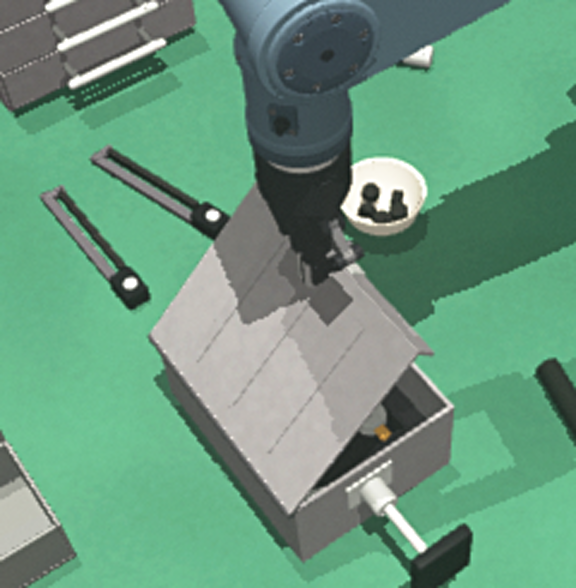

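The scene crop shows the shut fingers at (320,275) pressing the lid's outer face, with the lid at about 0.65 rad. The gauge is inside, with its tip at (383,433), and the release plate is still out at (440,560). I'll continue pushing down.

Request:
servo_tool(
  targets=[0.01, 0.001, 0.011, 0, 0, 0, 1, 0.017, 0.001, 0.021, 0, 0, 0, 1, 0.024, 0.001, 0.032, 0, 0, 0, 1, 0.03, 0.001, 0.043, 0, 0, 0, 1, 0.035, 0.001, 0.055, 0, 0, 0, 1, 0.039, 0.001, 0.067, 0, 0, 0, 1, 0.041, 0.001, 0.078, 0, 0, 0, 1, 0.044, 0.001, 0.088, 0, 0, 0, 1],
)

```text
t: 20.3
position: [0.4941, 0.0207, 0.1071]
orientation: [0.02, -3.141, -0.001]
force: [0.6, -0.6, 3.7]
width: 0.0001
gripper_force: 2.0
```

Request:
servo_tool(
  targets=[0.001, 0, 0.006, 0, 0, 0, 1, 0.001, 0, 0.012, 0, 0, 0, 1, 0.001, 0, 0.016, 0, 0, 0, 1, 0.001, 0, 0.016, 0, 0, 0, 1],
)

```text
t: 20.7
position: [0.4927, 0.0206, 0.0917]
orientation: [0.02, -3.14, -0.0]
force: [-5.4, 0.1, 7.7]
width: 0.0001
gripper_force: 3.6
```

Request:
servo_tool(
  targets=[0, 0, 0.003, 0, 0, 0, 1, 0, 0, 0.005, 0, 0, 0, 1, 0, 0, 0.005, 0, 0, 0, 1],
)

```text
t: 21.0
position: [0.4931, 0.0205, 0.087]
orientation: [0.02, -3.141, -0.0]
force: [-2.7, -1.1, 2.7]
width: 0.0
gripper_force: 1.6
```

Request:
servo_tool(
  targets=[0, 0, 0.002, 0, 0, 0, 1, 0, 0, 0.004, 0, 0, 0, 1, 0, 0, 0.004, 0, 0, 0, 1],
)

```text
t: 21.3
position: [0.4934, 0.0205, 0.0828]
orientation: [0.02, -3.141, -0.0]
force: [-0.1, -0.7, -0.4]
width: 0.0002
gripper_force: 0.1
```

Request:
servo_tool(
  targets=[0, 0, 0.002, 0, 0, 0, 1, 0, 0, 0.004, 0, 0, 0, 1, 0, 0, 0.004, 0, 0, 0, 1],
)

```text
t: 21.6
position: [0.4932, 0.0205, 0.0786]
orientation: [0.02, -3.141, -0.0]
force: [-0.8, -0.2, 0.6]
width: 0.0004
gripper_force: 0.0
```

Request:
servo_tool(
  targets=[0, 0, 0.003, 0, 0, 0, 1, 0, 0, 0.005, 0, 0, 0, 1, 0, 0, 0.005, 0, 0, 0, 1],
)

```text
t: 21.9
position: [0.4935, 0.0205, 0.0748]
orientation: [-0.02, 3.142, -0.0]
force: [-4.0, -0.0, 8.7]
width: -0.0001
gripper_force: 4.6
```

Request:
servo_tool(
  targets=[0, 0, 0.002, 0, 0, 0, 1, 0, 0, 0.004, 0, 0, 0, 1, 0, 0, 0.004, 0, 0, 0, 1],
)

```text
t: 22.2
position: [0.4935, 0.0205, 0.0716]
orientation: [0.02, -3.141, 0.0]
force: [-8.1, -0.0, 16.3]
width: 0.0002
gripper_force: 8.3
```

Request:
servo_tool(
  targets=[0, 0, 0.002, 0, 0, 0, 1, 0, 0, 0.004, 0, 0, 0, 1, 0, 0, 0.004, 0, 0, 0, 1],
)

```text
t: 22.5
position: [0.4936, 0.0205, 0.0684]
orientation: [0.021, -3.142, 0.001]
force: [-10.7, 1.4, 24.1]
width: -0.0004
gripper_force: 12.1
```

```bash
python3 - <<'E'
from h import *
from station import robot
g=robot.grab_frame("scene");b=g["color"][:,:,::-1];cv2.imwrite("pics/scene11.png",b);K,P=g["intrinsics"],g["pose"]
# lid +y free corner: predicted px for angles, and grey edges along the vertical through it
for th in(0,.05,.1,.2):print(th,[proj(K,P,[.651-.19*np.cos(th)+.006*np.sin(th),y,.11+.19*np.sin(th)+.006*np.cos(th)]).round(1).tolist() for y in(.1415,.02,-.098)])
u=int(proj(K,P,[.47,.13,.11])[0])
for x in(u-8,u,u+6):print(x,b[255:320:2,x].mean(1).astype(int).tolist(),)
go([.493,.02,.06])
E
```

```text
0 [[331.7, 265.7], [299.9, 229.7], [271.5, 197.6]]
0.05 [[331.7, 263.6], [299.6, 227.4], [271.1, 195.2]]
0.1 [[331.5, 261.7], [299.3, 225.3], [270.6, 193.0]]
0.2 [[330.6, 258.0], [298.0, 221.3], [269.0, 188.7]]
317 [189, 190, 115, 190, 192, 190, 190, 190, 190, 190, 196, 155, 108, 107, 109, 110, 109, 109, 109, 107, 106, 107, 120, 126, 125, 128, 130, 148, 151, 152, 150, 152, 151]
325 [121, 122, 149, 198, 194, 194, 153, 183, 198, 110, 111, 110, 109, 109, 108, 109, 108, 107, 106, 107, 130, 129, 128, 130, 129, 131, 151, 151, 152, 152, 152, 149, 150]
331 [123, 123, 125, 123, 121, 149, 192, 127, 94, 103, 148, 146, 147, 146, 147, 147, 148, 145, 125, 125, 126, 128, 127, 126, 127, 150, 149, 147, 151, 147, 150, 153, 64]
t 22.55 pos [0.4936 0.0204 0.0684] q [-0.2   0.16  1.91 -0.    1.07 -1.78] w -0.0005 F [-9.9  1.2 22.8]
tool x heading -179.25 z axis [ 0. -0. -1.]
shift [ 0.0006 -0.0004  0.0084] turn []
```

Request:
servo_tool(
  targets=[0, 0, -0.01, 0, 0, 0, 1, 0, 0, -0.03, 0, 0, 0, 1, 0, 0, -0.06, 0, 0, 0, 1, 0, 0, -0.1, 0, 0, 0, 1, 0, 0, -0.15, 0, 0, 0, 1, 0.05, 0, -0.2, 0, 0, 0, 1, 0.1, 0, -0.2, 0, 0, 0, 1, 0.1, 0, -0.2, 0, 0, 0, 1],
)

```text
t: 23.35
position: [0.3918, 0.0194, 0.268]
orientation: [-0.02, 3.138, -0.002]
force: [0.3, -0.7, 0.1]
width: 0.0003
gripper_force: 0.0
```

```bash
python3 - <<'E'
from h import *
from station import robot
g=robot.grab_frame("scene");b=g["color"][:,:,::-1];cv2.imwrite("pics/scene12.png",b)
a=cv2.imread("pics/scene11.png")
for x in(317,325,331):print(x,b[255:290:2,x].mean(1).astype(int).tolist());print(x,a[255:290:2,x].mean(1).astype(int).tolist())
f=robot.grab_frame("top");t=f["color"][:,:,::-1];cv2.imwrite("pics/top12.png",t);K,P=f["intrinsics"],f["pose"]
for th in(0,.1,.5):print(th,proj(K,P,[.651-.19*np.cos(th),-.09,.116+.19*np.sin(th)]).round(1))
for u in(290,360):print(u,t[200:250:2,u].mean(1).astype(int).tolist())
# bystanders + plate moved?
d=cv2.absdiff(t,cv2.imread("pics/top0.png")).max(2)>60
for n,(x,y) in dict(wa=(435,180),wb=(445,213),bowl=(385,281),torch=(264,284),can=(181,248),funnel=(167,191),big=(475,322)).items():print(n,d[y-25:y+25,x-25:x+25].sum())
print("plate out px",proj(K,P,[.569,.251,.125]),"dark cols",np.where(t[190:205,225:262].max(2).mean(0)<70)[0]+225)
print(robot.sense()["force"].round(1),robot.sense()["t"])
E
```

```text
317 [215, 216, 217, 218, 218, 218, 219, 219, 219, 218, 228, 132, 109, 109, 107, 110, 110, 111]
317 [189, 190, 115, 190, 192, 190, 190, 190, 190, 190, 196, 155, 108, 107, 109, 110, 109, 109]
325 [140, 225, 221, 222, 219, 219, 220, 227, 110, 108, 110, 108, 110, 109, 109, 109, 107, 106]
325 [121, 122, 149, 198, 194, 194, 153, 183, 198, 110, 111, 110, 109, 109, 108, 109, 108, 107]
331 [123, 124, 123, 117, 178, 228, 105, 85, 104, 127, 137, 146, 147, 146, 145, 147, 146, 145]
331 [123, 123, 125, 123, 121, 149, 192, 127, 94, 103, 148, 146, 147, 146, 147, 147, 148, 145]
0 [361.3 233.1]
0.1 [362.  231.8]
0.5 [364.3 219.1]
290 [176, 177, 179, 179, 163, 122, 110, 120, 133, 134, 141, 142, 148, 156, 163, 166, 166, 164, 165, 166, 167, 167, 166, 167, 164]
360 [177, 180, 180, 179, 177, 178, 178, 177, 177, 175, 104, 97, 110, 116, 122, 128, 131, 136, 137, 141, 145, 144, 144, 124, 121]
wa 0
wb 10
bowl 820
torch 524
can 0
funnel 0
big 0
plate out px [231.0575363  194.66273962] dark cols [230 231 232 233 234 235 236]
[ 0.7  0.2 -0.6] 23.45
```

```bash
cat > edge.py <<'E'
from h import *
from station import robot
g=robot.grab_frame("scene");b=g["color"][:,:,::-1].copy();K,P=g["intrinsics"],g["pose"]
n=__import__("sys").argv[1];cv2.imwrite(f"pics/{n}.png",b)
def pt(th,y):return proj(K,P,[.651-.19*np.cos(th)+.006*np.sin(th),y,.11+.19*np.sin(th)+.006*np.cos(th)])
for name in("scene10","scene11","scene12",n):
    im=cv2.GaussianBlur(cv2.imread(f"pics/{name}.png"),(0,0),.7).mean(2);out=[]
    for y in(.135,.12,.105,.09,.075,-.05,-.065,-.08):
        ths=np.arange(-.15,.9,.005);pr=np.array([pt(t,y) for t in ths])
        val=cv2.remap(im.astype(np.float32),pr[:,0].astype(np.float32)[None],pr[:,1].astype(np.float32)[None],1)[0]
        d=np.diff(val);i=np.argmax(d);out.append((round(float(ths[i]),3),int(d[i])))
    print(name,out)
E
python3 edge.py scene13
```

```text
scene10 [(-0.14, 3), (0.71, 1), (0.705, 1), (0.545, 4), (-0.03, 3), (0.885, 10), (0.875, 11), (0.845, 11)]
scene11 [(-0.13, 11), (0.73, 10), (-0.15, 3), (0.575, 8), (0.495, 7), (0.605, 9), (0.505, 8), (0.405, 5)]
scene12 [(-0.095, 10), (0.68, 5), (0.685, 6), (0.62, 8), (0.695, 8), (0.46, 7), (0.34, 7), (0.22, 7)]
scene13 [(-0.095, 10), (0.68, 5), (0.685, 6), (0.62, 8), (0.695, 8), (0.46, 6), (0.34, 6), (0.22, 7)]
```

Request:
servo_tool(
  targets=[-0.0, 0, -0.02, 0, 0, 0, 1, 0, 0, -0.02, 0, 0, 0, 1, 0, 0, -0.02, 0, 0, 0, 1, 0, 0, -0.02, 0, 0, 0, 1, 0, 0, -0.02, 0, 0, 0, 1, 0, 0, -0.02, 0, 0, 0, 1, 0, 0, -0.02, 0, 0, 0, 1, 0, 0, -0.02, 0, 0, 0, 1],
)

```text
t: 24.3
position: [0.3934, 0.0192, 0.286]
orientation: [0.02, -3.141, -0.0]
force: [-0.4, -0.5, -0.5]
width: 0.0001
gripper_force: 0.0
```

```bash
python3 edge.py scene14; python3 - <<'E'
from h import *
# bystanders in the scene view: bowl and torch against the first picture
a=cv2.imread("pics/scene0.png");b=cv2.imread("pics/scene14.png");h=cv2.imread("pics/scene13.png")
print("lid region change 13->14",cv2.absdiff(h,b)[225:300,230:340].max(2).mean())
f=lambda im,x0,x1,y0,y1,c:[(xs.mean().round(1),ys.mean().round(1),len(xs)) for ys,xs in[np.nonzero(c(im[y0:y1,x0:x1].astype(int)))]]
W=lambda p:(p.min(2)>130);B=lambda p:(p.max(2)<60)
for im in(a,b):print("bowl",f(im,270,330,155,210,W),"torch",f(im,350,410,240,305,B))
E
```

```text
scene10 [(-0.14, 3), (0.71, 1), (0.705, 1), (0.545, 4), (-0.03, 3), (0.885, 10), (0.875, 11), (0.845, 11)]
scene11 [(-0.13, 11), (0.73, 10), (-0.15, 3), (0.575, 8), (0.495, 7), (0.605, 9), (0.505, 8), (0.405, 5)]
scene12 [(-0.095, 10), (0.68, 5), (0.685, 6), (0.62, 8), (0.695, 8), (0.46, 7), (0.34, 7), (0.22, 7)]
scene14 [(-0.095, 10), (0.68, 5), (0.635, 7), (0.635, 11), (0.695, 8), (0.495, 6), (0.37, 7), (0.25, 8)]
lid region change 13->14 1.7655757575757576
bowl [(np.float64(28.0), np.float64(24.2), 755)] torch [(np.float64(23.3), np.float64(29.4), 76)]
bowl [(np.float64(25.6), np.float64(26.6), 808)] torch [(np.float64(25.4), np.float64(30.6), 127)]
```

```bash
python3 -c "
from station import robot
print(robot.finish_job())"
```

```text
the job is handed in; nothing more can be done
None
```

I handed the job in at about 24 s: the smaller gauge is in the toolbox tray, the release is pulled to its stop and staying out, and the lid is down and stayed put for about a second after I let go; I had no direct readout of its catch or angle.

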